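Scoop the heel blocks into the cart's tilt-out bin

ROBOT

A 6-joint arm with a two-finger parallel gripper is mounted at the origin on the work surface. World frame = base frame: x ahead of the robot, y to its left, z up, the work surface at z = 0. Lengths are in m, angles in rad, forces in N, time in s.
With the tool pointing down it reaches from about 0.425 to 0.925 m from the base axis. Payload 12.5 kg.
Tool frame: the origin (TCP) lies on the centre line of the jaws, within the pads' length; the fingertips stand 25 mm ahead of it and the grasp point (between the pads) lies 6 mm ahead of it (tcp_to_tips is the z of the fingertips in the tool frame, in m); z points along the fingers, y is the line along which they close (so a half turn about z gives the same grasp; the last joint's range is limited). The gripper opens to 85 mm and grips with 20 to 120 N. Pads are 22 mm wide; open, the fingers measure 114 mm over their backs; the gripper's body (76 mm by 85 mm) begins 54 mm behind the grasp point. The pads swing forward as they close: fully open they stand 13 mm farther back than shut.
Start: joints at [-1.266, 0.491, 1.559, -0, 1.092, -0.106], TCP at [0.25, -0.573, 0.256] pointing down, gripper open.
Joint ranges: [-3.1, 3.1], [-0.84, 2.19], [0.05, 2.79], [-1.13, 4.28], [0.06, 2.93], [-2.69, 2.69]. Speed limits (rad/s): [2.22, 2.22, 2.79, 3.14, 3.14, 3.14].

INTERFACE

Orientations are given as [roll, pitch, yaw] about the fixed x, y, z axes, in that order (R = Rz(yaw) Ry(pitch) Rx(roll)).
In Python, from rig import * gives the robot as it stands.
- The arm moves only by the tool carry_out, never from a script. Its argument "steps" is a list of rows, each an object with "hand": the closure, from 0 (fully open) to 1 (shut); "slide": the shift along the world's x, y, z in mm, a list of three; "spin": the turn about the world's z in rad. A call has 1 to 20 rows; each row shifts and turns the commanded pose from where the row before left it; what a row does not reach is not made up. A row lasts 1/10 s, in which the tool goes at most 50 mm and 8.59 degrees, less where a joint would pass 70% of its speed; a pose out of reach is approached as far as the arm can. A call with a gripper value outside its range is refused whole. The fingers move at their own pace and stop on an object; "force" is the grip in N (left out, the last holds). Time passes only in rows, so rows that do not move let the fingers close. It gives the time, the measured TCP pose, the force, the opening and the grip force at its end, in the units of the state.
- observe(): the state, without advancing time (a new reading comes with each control period).
- camera(name): name is "scene" or "side" or "wrist"; returns the picture (400x640x3 uint8, red, green, blue); there is no depth.
- camera_info(name): a dict with "fx", "fy", "cx", "cy" (pixels), "cam_to_world" (4x4, takes a point from camera to world coordinates). Camera axes: x right, y down, z forward; pixel columns grow to the right and rows downward; lengths in m; the calibration is good to about 2 mm. A picture is of the moment at which its call begins: read the wrist's pose just before it. camera_info takes no time and is no camera call; for the wrist camera it gives the pose at the moment of the call.
- hand_in(): hands the job in; it is judged then, once.
The state is a dict: "clock": time; "joints": joint angles; "joint_velocities": joint speeds; "joint_torque": joint torques, N m; "tcp_pos": TCP position; "tcp_rot": TCP orientation; "ft_force": force on the tool from outside, world axes, zero at the start; "wrist_torque": the same for the moment, N m; "opening": finger opening in m; "grip_force": force on a finger pad.
Only numpy, scipy, OpenCV 4.12 (cv2) and the standard library are available. Lean on these libraries where they do the work, as an engineer would, in place of code of your own. Each camera call takes 0.05 s, during which the arm holds its last target. There are 200 camera calls.

TASK

Push the galvanised bin on the side of the cart fully out, then use the scoop to take all four worn heel blocks out of the open-ended steel tray in a single scoopful and tip them into the bin. Never touch the blocks with the fingers; afterwards set the scoop down gently, flat on the rubber mat and clear of the tray, and leave the last, the heel puller and the buckles where they lie.

Things in the scene. Friction and masses are not known exactly. Their poses are not given: they have to be found in the camera images.
- bin (a joint): tilt of the galvanised bin (rad): 0 = front panel upright, the bin tucked under the cart's top; grows to the stop at 0.6 as the panel leans outwards (+y). It starts between 0 and 0.15. The hinge is stiff (about 0.7 N m, so 3 to 5 N at the panel's top) and stays where it is left.
- bin_in (a point): the bin's hinge line at mid-width, always at world y 345, z -150 mm; only x varies. Axes turn with the bin: x along the hinge, y outwards, z up the panel. Bin 220 mm wide (x +-110); front panel at y 0 to 4, 204 high; floor from y -100 to 0; inner wall at y -100, 75 high; cheeks 75 high, going on up as 22 mm strips beside the panel. Walls 4 mm.
- bin_rim (a point): middle of the 10 mm rolled rim on top of the bin's front panel (54 mm above the mat when shut, 18 mm at full tilt). The cart's top ends at world y 320 mm and overhangs the bin's inner part: shut, only a 25 mm gap shows between edge and panel; at full tilt about 125 mm at mat height.
- tray: fixed steel tray open at one end, 160 x 124 mm, origin at the centre of its underside on the mat. Its +x points from the open end (x = -80 mm) to the back wall (inner face x = +77 mm at the floor, sloping outwards by 11 degrees from upright to x = +88 outside at the top). Floor 3 mm thick; back and both side walls 40 mm high, 3 mm thick; 118 mm wide inside.
- scoop: loose galvanised scoop, about 240 g, flat on the mat. Origin at the centre of the pan's underside; +x to the mouth, z up. Pan 125 x 108 mm (x +-62.5, y +-54); floor 2 mm thick, ending in a plain edge at x = 62.5; rear wall at x = -61, 50 mm high; sides 36 mm high from x = -62 to -17, 20 mm high on to x = 27, none in front of that.
- scoop_grip (a point): good grip point at x = -82, z = 90 mm of the scoop's frame, in the upright wooden grip behind the rear wall: flat-sided, 38 mm along the scoop's x (-100 to -62), 20 mm along its y, from z = 25 to 125 mm. Fingers close along the scoop's y; the flat sides allow any lean of the gripper about y. Axes as the scoop's.
- chunk0: one of four alike worn wooden heel blocks lying in the tray: faceted round block, 34 mm across, 26 mm high, worn round at the ends (a 10 mm flat, then a 16 degree bevel), 22 g; origin at its centre (16 mm above the mat). They lie between x = -8 and +57 mm of the tray's frame.
- chunk1: one of four alike worn wooden heel blocks lying in the tray: faceted round block, 34 mm across, 26 mm high, worn round at the ends (a 10 mm flat, then a 16 degree bevel), 22 g; origin at its centre (16 mm above the mat). They lie between x = -8 and +57 mm of the tray's frame.
- chunk2: one of four alike worn wooden heel blocks lying in the tray: faceted round block, 34 mm across, 26 mm high, worn round at the ends (a 10 mm flat, then a 16 degree bevel), 22 g; origin at its centre (16 mm above the mat). They lie between x = -8 and +57 mm of the tray's frame.
- chunk3: one of four alike worn wooden heel blocks lying in the tray: faceted round block, 34 mm across, 26 mm high, worn round at the ends (a 10 mm flat, then a 16 degree bevel), 22 g; origin at its centre (16 mm above the mat). They lie between x = -8 and +57 mm of the tray's frame.
- last: bystander: tan wooden shoe last on its sole, 200 mm long (its x, toe to +x), 60 mm wide, 103 mm high at the heel; origin under its middle; it lies between tray and bin
- puller: bystander: steel heel puller (pincers), 212 mm long along its x, 56 mm wide, 14 mm high; origin under its middle
- buckle_a: bystander: flat brass buckle 64 x 60 x 6 mm, origin under its middle
- buckle_b: bystander: a buckle like the other
Things that resemble listed ones, but are neither listed nor needed, are in the scene too. What is shaped like the scoop but green is not meant.

How it is judged:
By the outcome, as a careful person would: the job done as asked, in the order asked, and still so for the second after the job is handed in, with the robot touching nothing.
It also fails if it takes over 72 s, if anything falls off the work surface, if the arm or the gripper's body presses on something with over 40 N, if the wrist force passes 120 N, or if a joint passes its speed limit or range.

## Working session

There is one attempt and no reset: what is moved stays moved. The work goes in short steps, Python scripts to look and compute and a tool call to move; the robot and the scene stay as the last step left them, time stands still between calls to the robot, and variables do not carry over. Pictures are saved under pics/ and viewed, at most 10 in all, crops included, and the job is handed in when it is done.

Besides the shell and the picture viewer there is one more tool, called after "Request:" in YAML: its name, and indented under it one key for each argument. carry_out: Moves the arm, as the interface text tells. Its arguments: {"type":"object","properties":{"steps":{"type":"array","items":{"type":"object","properties":{"hand":{"type":"number"},"slide":{"type":"array","items":{"type":"number"}},"spin":{"type":"number"}}}},"force":{"type":"number"}},"required":["steps"]}

```bash
mkdir -p pics; ls; python3 - <<'E'
from rig import *
import cv2
for n in ("scene","side"):
    cv2.imwrite(f"pics/{n}0.png",cv2.cvtColor(camera(n),cv2.COLOR_RGB2BGR)); i=camera_info(n); print(n,i)
print(observe())
E
```

```text
pics
scene {'fx': 365.2026563096363, 'fy': 365.2026563096363, 'cx': 319.12069317505484, 'cy': 198.51604171599948, 'cam_to_world': array([[-0.42346677,  0.51040268, -0.74844171,  1.2125312 ],
       [ 0.90588696,  0.24467838, -0.34568961,  0.26549345],
       [ 0.00668661, -0.82439165, -0.5659803 ,  0.53282599],
       [ 0.        ,  0.        ,  0.        ,  1.        ]])}
side {'fx': 506.42191670780244, 'fy': 506.42191670780244, 'cx': 314.542782747412, 'cy': 197.72582505476274, 'cam_to_world': array([[ 0.99878781, -0.01539439,  0.04675381,  0.47960079],
       [-0.04744407, -0.55412717,  0.8310789 , -1.04792995],
       [ 0.01311361, -0.83228967, -0.55418584,  0.68770645],
       [ 0.        ,  0.        ,  0.        ,  1.        ]])}
{'clock': 0.1, 'joints': array([-1.26560903e+00,  4.91491797e-01,  1.55939526e+00,  3.27504941e-05,
        1.09174531e+00, -1.05611256e-01]), 'joint_velocities': array([ 5.17055825e-04,  5.38984909e-04, -1.45122130e-03, -4.08241206e-05,
       -1.07529777e-03,  6.14021589e-05]), 'joint_torque': array([ 1.51882989e-03, -6.19450235e+01, -2.62025285e+01, -9.36308925e-05,
        2.91802033e-03, -6.87945573e-06]), 'tcp_pos': array([ 0.24955261, -0.57281333,  0.2557885 ]), 'tcp_rot': array([-3.14056179e+00, -1.38487786e-04,  4.10783371e-01]), 'ft_force': array([-0.19921406, -0.48820581, -0.21775454]), 'wrist_torque': array([-0.01865618,  0.04327361,  0.06308355]), 'grip_force': 0.0, 'opening': 0.08534140598715398}
```

View pics/scene0.png

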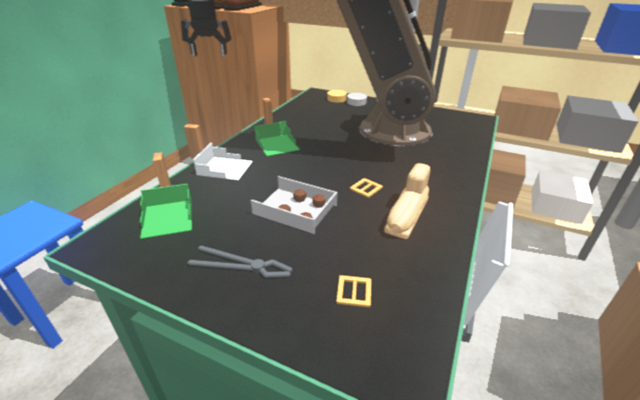

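View pics/side0.png

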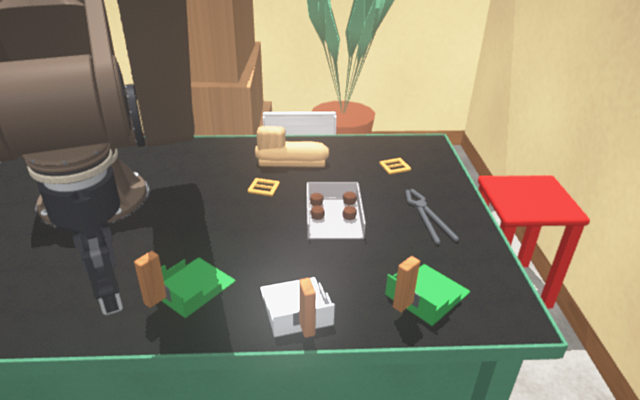

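The scene view shows the white scoop at (220,162) with its grip at (193,140), the tray at (295,203) and the bin panel at (490,260). In the side view the tray (335,210) opens toward the camera, the scoop is at (300,303) with its grip nearest the camera, and the bin panel is at (300,122) behind the last. I'll zoom in for corner pixels.

```bash
cat > h.py <<'E'
import numpy as np, cv2
from rig import *
def ray(n,u,v):
    i=camera_info(n);T=i["cam_to_world"];d=T[:3,:3]@[(u-i["cx"])/i["fx"],(v-i["cy"])/i["fy"],1];return T[:3,3],d
def onz(n,u,v,z):
    o,d=ray(n,u,v);return (o+d*(z-o[2])/d[2])*1000 if 0 else (o+d*((z/1000-o[2])/d[2]))*1000
def ony(n,u,v,y):
    o,d=ray(n,u,v);return (o+d*((y/1000-o[1])/d[1]))*1000
def two(a,b):
    A=[];B=[]
    for n,u,v in(a,b):
        o,d=ray(n,u,v);d=d/np.linalg.norm(d);P=np.eye(3)-np.outer(d,d);A.append(P);B.append(P@o)
    return np.linalg.lstsq(np.vstack(A),np.hstack(B),rcond=None)[0]*1000
def proj(n,p):
    i=camera_info(n);q=np.linalg.inv(i["cam_to_world"])@np.append(np.array(p)/1000,1);return i["fx"]*q[0]/q[2]+i["cx"],i["fy"]*q[1]/q[2]+i["cy"]
E
python3 - <<'E'
import cv2,numpy as np
s=cv2.imread("pics/side0.png");c=cv2.imread("pics/scene0.png")
out=np.zeros((600,800,3),np.uint8)
def put(im,x0,y0,w,h,k,X,Y):
    r=cv2.resize(im[y0:y0+h,x0:x0+w],None,fx=k,fy=k,interpolation=cv2.INTER_CUBIC)
    for g in range((x0+19)//20*20,x0+w,20): cv2.putText(r,str(g),((g-x0)*k,8),0,.3,(0,255,255));cv2.line(r,((g-x0)*k,0),((g-x0)*k,4),(0,255,255))
    for g in range((y0+19)//20*20,y0+h,20): cv2.putText(r,str(g),(0,(g-y0)*k+4),0,.3,(0,255,255))
    out[Y:Y+r.shape[0],X:X+r.shape[1]]=r
put(s,250,270,95,75,4,0,0)
put(s,295,175,80,70,4,0,300)
put(c,180,120,80,65,4,390,0)
put(c,245,170,100,65,4,390,265)
put(s,255,105,90,35,2,390,530)
put(c,450,190,80,160,1,720,0)
cv2.imwrite("pics/z1.png",out)
E
```

```text
(no output)
```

View pics/z1.png

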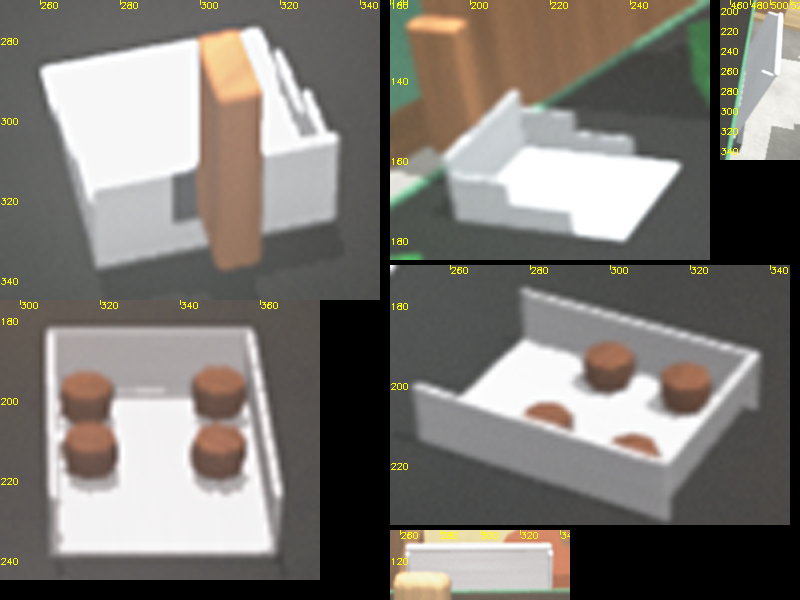

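```bash
python3 - <<'E'
from h import *
np.set_printoptions(precision=1,suppress=True)
S=lambda u,v,z:onz("side",u,v,z); C=lambda u,v,z:onz("scene",u,v,z)
print("grip top",S(307.6,286.6,125), "corners",*[S(*p,125) for p in((299.5,280),(310,277.8),(315.5,293.3),(305.5,295.5))])
print("rear L,R",S(274.5,337,0),S(333.8,324.5,0)); print("mouth L side",S(260.5,287,2))
print("mouth scene",C(252.5,161.3,2),C(238.8,180,2),"rear",C(196.3,174.5,0))
print("tray front side",S(308,238.3,3),S(364.3,238.3,3),"back top",S(306.8,182,40),S(358.3,182,40))
print("tray scene: open near top",C(251.2,200,40),"bot",C(251.8,213,0),"open far top",C(278,176.3,40),"back far top",C(337.5,191.8,40),"back near top",C(315,218.8,40),"bot",C(314.5,233.8,0))
for y in(345,375): print("bin",ony("side",262.5,112,y),ony("side",336,112,y))
# last
s=cv2.imread("pics/side0.png"); hsv=cv2.cvtColor(s,cv2.COLOR_BGR2HSV)
for n,p in (("toe",(328,155)),("heel",(256,160))): print(n,S(*p,20))
for n,p in (("toe sc",(402,235)),("heelsc",(422,168))): print(n,C(*p,10))
E
```

```text
grip top [ 504.  -457.9  125. ] corners [ 491.5 -442.3  125. ] [ 508.6 -437.7  125. ] [ 515.8 -473.2  125. ] [ 500.  -477.5  125. ]
rear L,R [ 447.6 -449.4    0. ] [ 552.6 -424.7    0. ]
mouth L side [ 418.5 -326.9    2. ]
mouth scene [ 418.  -323.2    2. ] [ 524.6 -297.3    2. ] rear [ 549.5 -425.3    0. ]
tray front side [ 515.6 -179.9    3. ] [ 638.4 -183.7    3. ] back top [518.8  -7.5  40. ] [643.7 -10.8  40. ]
tray scene: open near top [ 635.9 -177.8   40. ] bot [ 635.1 -181.2    0. ] open far top [ 514.4 -175.8   40. ] back far top [515.   -7.2  40. ] back near top [636.4 -10.2  40. ] bot [640.   -9.7   0. ]
bin [399.8 345.   66.5] [618.  345.   64.7]
bin [398.1 375.   53.1] [621.  375.   51.3]
toe [582.6 162.3  20. ]
heel [388.2 139.3  20. ]
toe sc [571.1 172.   10. ]
heelsc [251.4 148.4  10. ]
```

The crops give the tray axis at x≈577, heading ≈89°, with the open end at y≈-180 and the back at y≈-10. The scoop's grip is at about (504,-456), heading ≈103.5°, and the bin is centred on x≈509. I'll push the bin first with closed fingers.

Request:
carry_out:
  steps:
    - {"hand":1,"slide":[29,34,0],"spin":0.114}
    - {"hand":1,"slide":[29,34,0],"spin":0.114}
    - {"hand":1,"slide":[29,34,0],"spin":0.114}
    - {"hand":1,"slide":[29,34,0],"spin":0.114}
    - {"hand":1,"slide":[29,34,0],"spin":0.114}
    - {"hand":1,"slide":[29,34,0],"spin":0.114}
    - {"hand":1,"slide":[29,34,0],"spin":0.114}
    - {"hand":1,"slide":[29,34,0],"spin":0.114}
    - {"hand":1,"slide":[29,34,0],"spin":0.114}
    - {"hand":1,"slide":[29,34,0],"spin":0.114}
    - {"hand":1,"slide":[29,34,0]}
    - {"hand":1,"slide":[-5,43,0]}
    - {"hand":1,"slide":[-5,43,0]}
    - {"hand":1,"slide":[-5,43,0]}
    - {"hand":1,"slide":[-5,43,0]}
    - {"hand":1,"slide":[-5,43,0]}
    - {"hand":1,"slide":[-5,43,0]}
    - {"hand":1,"slide":[-5,43,0]}
    - {"hand":1,"slide":[-5,43,0]}
    - {"hand":1,"slide":[-5,43,0]}

```text
validation failed for argument at $.st...
```

Request:
carry_out:
  steps:
    - {"hand":1,"slide":[29,34,0],"spin":0.114}
    - {"hand":1,"slide":[29,34,0],"spin":0.114}

```text
clock: 0.3
tcp_pos: [0.3075, -0.5045, 0.2556]
tcp_rot: [-3.141, -0.0, 0.641]
ft_force: [0.2, -0.6, -0.3]
opening: 0.0592
grip_force: 0.0
```

Request:
carry_out:
  steps:
    - {"hand":1,"slide":[29,34,0],"spin":0.114}
    - {"hand":1,"slide":[29,34,0],"spin":0.114}
    - {"hand":1,"slide":[29,34,0],"spin":0.114}
    - {"hand":1,"slide":[29,34,0],"spin":0.114}
    - {"hand":1,"slide":[29,34,0],"spin":0.114}
    - {"hand":1,"slide":[29,34,0],"spin":0.114}
    - {"hand":1,"slide":[29,34,0],"spin":0.114}
    - {"hand":1,"slide":[29,34,0],"spin":0.114}
    - {"hand":1,"slide":[29,34,0],"spin":0}
    - {"hand":1,"slide":[-5,43,0],"spin":0}
    - {"hand":1,"slide":[-5,43,0],"spin":0}
    - {"hand":1,"slide":[-5,43,0],"spin":0}
    - {"hand":1,"slide":[-5,43,0],"spin":0}
    - {"hand":1,"slide":[-5,43,0],"spin":0}
    - {"hand":1,"slide":[-5,43,0],"spin":0}
    - {"hand":1,"slide":[-5,43,0],"spin":0}
    - {"hand":1,"slide":[-5,43,0],"spin":0}
    - {"hand":1,"slide":[-5,43,0],"spin":0}
    - {"hand":1,"slide":[-5,43,0],"spin":0}

```text
clock: 2.2
tcp_pos: [0.518, 0.2327, 0.2561]
tcp_rot: [-3.141, 0.0, 1.551]
ft_force: [1.2, -0.9, 0.1]
opening: -0.0003
grip_force: 0.0
```

Request:
carry_out:
  steps:
    - {"hand":1,"slide":[-5,36,0],"spin":0}
    - {"hand":1,"slide":[-4,36,-20],"spin":0}
    - {"hand":1,"slide":[0,0,-45],"spin":0}
    - {"hand":1,"slide":[0,0,-45],"spin":0}
    - {"hand":1,"slide":[0,0,-45],"spin":0}
    - {"hand":1,"slide":[0,0,-40],"spin":0}
    - {"hand":1,"slide":[0,0,-24],"spin":0}
    - {"hand":1,"slide":[0,20,0],"spin":0}
    - {"hand":1,"slide":[0,15,0],"spin":0}
    - {"hand":1,"slide":[0,10,0],"spin":0}
    - {"hand":1,"slide":[0,10,0],"spin":0}
    - {"hand":1,"slide":[0,10,0],"spin":0}
    - {"hand":1,"slide":[0,10,0],"spin":0}
    - {"hand":1,"slide":[0,10,0],"spin":0}
    - {"hand":1,"slide":[0,10,0],"spin":0}
    - {"hand":1,"slide":[0,10,0],"spin":0}
    - {"hand":1,"slide":[0,10,0],"spin":0}

```text
clock: 3.9
tcp_pos: [0.5094, 0.4178, 0.0374]
tcp_rot: [-3.141, 0.001, 1.551]
ft_force: [0.7, -4.6, -1.9]
opening: 0.0003
grip_force: 2.1
```

Request:
carry_out:
  steps:
    - {"hand":1,"slide":[0,8,-1],"spin":0}
    - {"hand":1,"slide":[0,6,-1],"spin":0}
    - {"hand":1,"slide":[0,5,0],"spin":0}
    - {"hand":1,"slide":[0,3,0],"spin":0}
    - {"hand":1,"slide":[0,2,0],"spin":0}

```text
clock: 4.4
tcp_pos: [0.5094, 0.4416, 0.0349]
tcp_rot: [-3.141, 0.001, 1.551]
ft_force: [2.3, -8.5, -6.4]
opening: 0.0003
grip_force: 4.1
```

Request:
carry_out:
  steps:
    - {"hand":1,"slide":[0,2,0],"spin":0}
    - {"hand":1,"slide":[0,2,0],"spin":0}
    - {"hand":1,"slide":[0,2,0],"spin":0}

```text
clock: 4.7
tcp_pos: [0.5091, 0.445, 0.0343]
tcp_rot: [-3.138, 0.006, 1.551]
ft_force: [3.0, -30.7, 1.7]
opening: 0.0
grip_force: 15.3
```

Request:
carry_out:
  steps:
    - {"hand":1,"slide":[0,-15,0],"spin":0}
    - {"hand":1,"slide":[0,-35,0],"spin":0}
    - {"hand":0.5,"slide":[0,-40,25],"spin":0}
    - {"hand":0,"slide":[0,-20,44],"spin":0}
    - {"hand":0,"slide":[0,0,48],"spin":0}
    - {"hand":0,"slide":[0,0,48],"spin":0}
    - {"hand":0,"slide":[0,-40,26],"spin":0}
    - {"hand":0,"slide":[5,-45,0],"spin":0}
    - {"hand":0,"slide":[5,-45,0],"spin":0}
    - {"hand":0,"slide":[5,-45,0],"spin":0}
    - {"hand":0,"slide":[5,-45,0],"spin":0}
    - {"hand":0,"slide":[5,-45,0],"spin":0}
    - {"hand":0,"slide":[5,-45,0],"spin":0}
    - {"hand":0,"slide":[5,-45,0],"spin":0}
    - {"hand":0,"slide":[0,-45,0],"spin":0.05}
    - {"hand":0,"slide":[0,-45,0],"spin":0.05}
    - {"hand":0,"slide":[-8,-45,0],"spin":0.05}
    - {"hand":0,"slide":[-8,-45,0],"spin":0.05}
    - {"hand":0,"slide":[-8,-45,0],"spin":0.055}
    - {"hand":0,"slide":[-8,-45,0],"spin":0}

```text
clock: 6.7
tcp_pos: [0.5123, -0.2889, 0.2269]
tcp_rot: [3.14, 0.001, 1.808]
ft_force: [0.7, 0.1, -0.0]
opening: 0.0852
grip_force: 0.0
```

```bash
python3 - <<'E'
from h import *
s=observe();print(s["tcp_pos"],s["tcp_rot"])
a=cv2.cvtColor(camera("wrist"),cv2.COLOR_RGB2BGR);b=cv2.cvtColor(camera("scene"),cv2.COLOR_RGB2BGR)[150:400,400:600]
b=cv2.resize(b,(160,200));a[:200,:160]=b
cv2.imwrite("pics/w1.png",a)
E
```

```text
[ 0.51232825 -0.28885385  0.22691041] [3.13955235e+00 1.14805769e-03 1.80750404e+00]
```

View pics/w1.png

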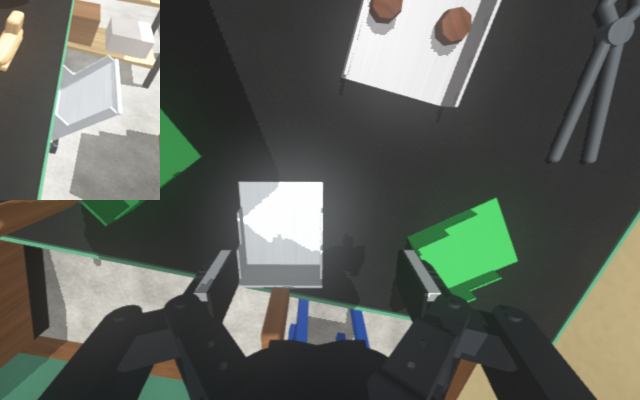

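The wrist view shows the scoop square to the tool, with mouth corners at (239,182) and (323,182). The tray's open corners are at (343,77) and (458,107), and the inset shows the bin swung fully out.

```bash
python3 - <<'E'
from h import *
np.set_printoptions(precision=1,suppress=True)
W=lambda u,v,z:onz("wrist",u,v,z)
a,b=W(239,182,2),W(323,182,2);print(a,b,np.degrees(np.arctan2(*(b-a)[1::-1])))
print("handle top far edge",W(272,289,125),W(290,289,125))
print("rear wall top", W(244,287,50),W(321,287,50))
print("tray",W(343,77,3),W(458,107,3),"back top wall right",W(500,0,40))
E
```

```text
[ 418.7 -331.2    2. ] [ 523.8 -306.7    2. ] 13.15045944115447
handle top far edge [ 490.4 -386.1  125. ] [ 507.  -382.2  125. ]
rear wall top [ 454.5 -450.6   50. ] [ 549.5 -428.5   50. ]
tray [ 516.7 -180.6    3. ] [ 656.7 -181.2    3. ] back top wall right [640.1 -86.2  40. ]
```

Request:
carry_out:
  steps:
    - {"hand":0,"slide":[-2,-42,0],"spin":0}
    - {"hand":0,"slide":[-2,-42,0],"spin":0}
    - {"hand":0,"slide":[-2,-42,0],"spin":-0.004}
    - {"hand":0,"slide":[-2,-42,-20],"spin":0}
    - {"hand":0,"slide":[0,0,-40],"spin":0}
    - {"hand":0,"slide":[0,0,-40],"spin":0}
    - {"hand":0,"slide":[0,0,-31],"spin":0}
    - {"hand":0,"slide":[0,0,0],"spin":0}
  force: 120

```text
clock: 7.6
tcp_pos: [0.5037, -0.4533, 0.0915]
tcp_rot: [-3.139, -0.006, 1.802]
ft_force: [-0.3, 0.8, 0.4]
opening: 0.0854
grip_force: 0.0
```

Request:
carry_out:
  steps:
    - {"hand":1,"slide":[0,0,0],"spin":0}
    - {"hand":1,"slide":[0,0,0],"spin":0}
    - {"hand":1,"slide":[0,0,0],"spin":0}
    - {"hand":1,"slide":[0,0,0],"spin":0}
    - {"hand":1,"slide":[0,0,0],"spin":0}
    - {"hand":1,"slide":[0,0,0],"spin":0}
  force: 120

```text
clock: 8.2
tcp_pos: [0.5049, -0.4553, 0.0966]
tcp_rot: [3.141, 0.002, 1.802]
ft_force: [-0.4, -0.2, 5.7]
opening: 0.0188
grip_force: 116.8
```

Request:
carry_out:
  steps:
    - {"hand":1,"slide":[0,0,15],"spin":0}
    - {"hand":1,"slide":[0,0,20],"spin":0}
    - {"hand":1,"slide":[0,0,20],"spin":0}
    - {"hand":1,"slide":[12,10,0],"spin":-0.04}
    - {"hand":1,"slide":[12,10,0],"spin":-0.04}
    - {"hand":1,"slide":[12,15,0],"spin":-0.04}
    - {"hand":1,"slide":[12,15,0],"spin":-0.04}
    - {"hand":1,"slide":[12,15,0],"spin":-0.04}
    - {"hand":1,"slide":[12,20,0],"spin":-0.044}
    - {"hand":1,"slide":[0,10,0],"spin":0}
    - {"hand":1,"slide":[0,0,0],"spin":0}

```text
clock: 9.3
tcp_pos: [0.5766, -0.3588, 0.1509]
tcp_rot: [-3.141, -0.0, 1.561]
ft_force: [-0.6, -0.9, -2.3]
opening: 0.0183
grip_force: 117.4
```

```bash
python3 - <<'E'
from h import *
s=observe();print(s["tcp_pos"],s["tcp_rot"],s["wrist_torque"])
a=cv2.cvtColor(camera("wrist"),cv2.COLOR_RGB2BGR)[0:330,150:550];b=cv2.cvtColor(camera("scene"),cv2.COLOR_RGB2BGR)[110:240,170:350]
c=cv2.cvtColor(camera("side"),cv2.COLOR_RGB2BGR)[170:340,270:400]
out=np.zeros((600,800,3),np.uint8);out[:330,:400]=a
b=cv2.resize(b,None,fx=2,fy=2,interpolation=2);out[335:595,:360]=b
c=cv2.resize(c,None,fx=3,fy=3,interpolation=2);out[:510,405:795]=c
cv2.imwrite("pics/w2.png",out)
E
```

```text
[ 0.57658002 -0.35884375  0.15089739] [-3.14146424e+00 -1.14662702e-04  1.56051963e+00] [-0.11828102 -0.04887113 -0.00983391]
```

View pics/w2.png

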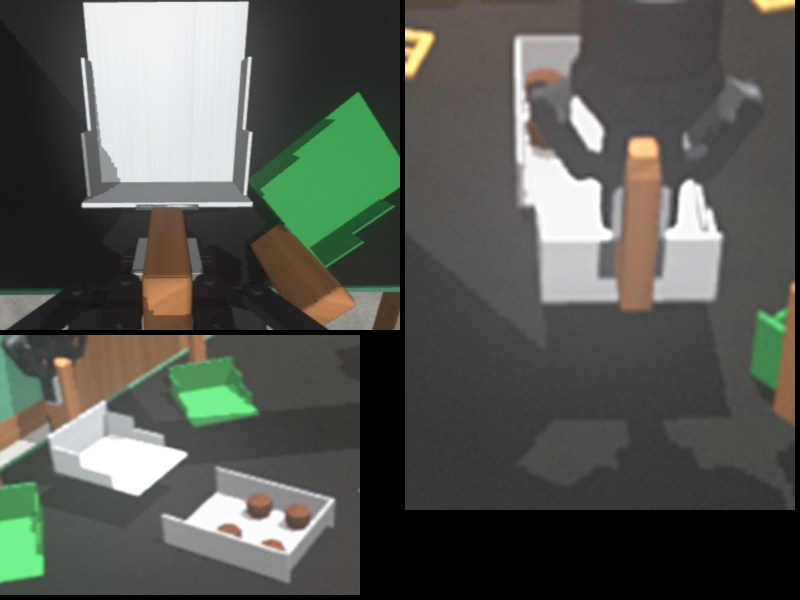

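The scoop is held level and square in all three views; its mouth corners in the wrist image are at (233,3) and (399,2). The tray is straight ahead.

```bash
python3 - <<'E'
from h import *
np.set_printoptions(precision=1,suppress=True)
W=lambda u,v,z:onz("wrist",u,v,z)
for z in (46,56,66): print(z,W(233,3,z),W(399,2,z))
print("rear top",W(232,204,104),W(402,204,104))
# scene mouth: crop corners (186,455),(138,494)-> px
cs=[(170+186/2,110+(455-335)/2),(170+138/2,110+(494-335)/2)]
for p,q in zip(cs,[(233,3),(399,2)]): print(two(("scene",*p),("wrist",*q)))
E
```

```text
46 [ 520.8 -214.8   46. ] [ 634.7 -215.7   46. ]
56 [ 523.3 -217.7   56. ] [ 632.1 -218.5   56. ]
66 [ 525.9 -220.6   66. ] [ 629.5 -221.4   66. ]
rear top [ 522.8 -340.3  104. ] [ 630.7 -341.7  104. ]
[ 522.  -216.3   52.5]
[ 630.8 -216.6   55.2]
```

Request:
carry_out:
  steps:
    - {"hand":1,"slide":[0,0,-25],"spin":0}
    - {"hand":1,"slide":[0,0,-20],"spin":0}
    - {"hand":1,"slide":[0,0,-4],"spin":0}
    - {"hand":1,"slide":[0,0,0],"spin":0}
    - {"hand":1,"slide":[0,20,0],"spin":0}
    - {"hand":1,"slide":[0,20,0],"spin":0}
    - {"hand":1,"slide":[0,20,0],"spin":0}
    - {"hand":1,"slide":[0,20,0],"spin":0}
    - {"hand":1,"slide":[0,0,0],"spin":0}

```text
clock: 10.35
tcp_pos: [0.5768, -0.2765, 0.1018]
tcp_rot: [-3.141, -0.001, 1.561]
ft_force: [0.2, -0.2, -2.2]
opening: 0.0189
grip_force: 117.4
```

```bash
python3 - <<'E'
from h import *
s=observe();print(s["tcp_pos"],s["tcp_rot"],s["ft_force"],s["wrist_torque"])
a=cv2.cvtColor(camera("wrist"),cv2.COLOR_RGB2BGR)[0:330,150:550];b=cv2.cvtColor(camera("scene"),cv2.COLOR_RGB2BGR)[140:240,220:350]
out=np.zeros((330,790,3),np.uint8);out[:330,:400]=a
out[:300,400:790]=cv2.resize(b,None,fx=3,fy=3,interpolation=2)
cv2.imwrite("pics/w3.png",out)
E
```

```text
[ 0.57676713 -0.27651607  0.10181629] [-3.14127836e+00 -5.34539977e-04  1.56064471e+00] [ 0.20328785 -0.155227   -2.23449945] [-0.07901996  0.02137748 -0.00924984]
```

View pics/w3.png

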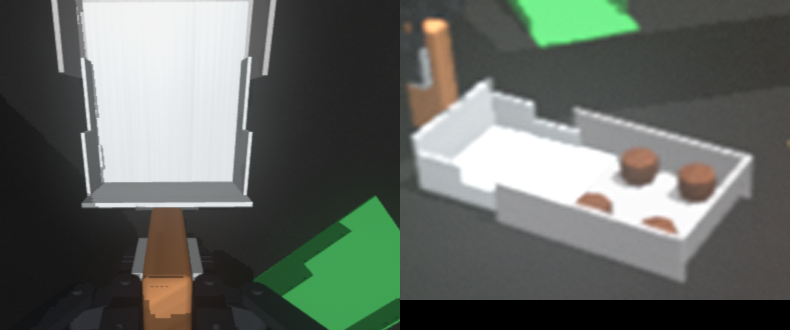

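The pan is inside the tray and centred between its walls, with the mouth short of the blocks. Next I'll lower it onto the tray floor.

Request:
carry_out:
  steps:
    - {"hand":1,"slide":[0,0,-1],"spin":0}
    - {"hand":1,"slide":[0,0,-1],"spin":0}
    - {"hand":1,"slide":[0,0,-0.5],"spin":0}
    - {"hand":1,"slide":[0,0,0],"spin":0}

```text
clock: 10.85
tcp_pos: [0.5766, -0.2807, 0.0992]
tcp_rot: [3.141, 0.0, 1.557]
ft_force: [-1.4, -3.8, 4.6]
opening: 0.0186
grip_force: 118.1
```

Request:
carry_out:
  steps:
    - {"hand":1,"slide":[0,10,0],"spin":0}
    - {"hand":1,"slide":[0,10,0],"spin":0}
    - {"hand":1,"slide":[0,10,0],"spin":0}
    - {"hand":1,"slide":[0,10,0],"spin":0}
    - {"hand":1,"slide":[0,10,0],"spin":0}
    - {"hand":1,"slide":[0,10,0],"spin":0}
    - {"hand":1,"slide":[0,10,0],"spin":0}
    - {"hand":1,"slide":[0,8,0],"spin":0}
    - {"hand":1,"slide":[0,0,0],"spin":0}

```text
clock: 11.75
tcp_pos: [0.5772, -0.2017, 0.0996]
tcp_rot: [3.14, 0.001, 1.558]
ft_force: [2.0, 0.9, 5.7]
opening: 0.0186
grip_force: 118.5
```

```bash
cat > look.py <<'E'
from h import *
import sys
def look(name,cs=(140,260,220,380)):
    s=observe();print(s["tcp_pos"],s["tcp_rot"],s["ft_force"],s["wrist_torque"])
    a=cv2.cvtColor(camera("wrist"),cv2.COLOR_RGB2BGR)[0:330,150:550];b=cv2.cvtColor(camera("scene"),cv2.COLOR_RGB2BGR)[cs[0]:cs[1],cs[2]:cs[3]]
    out=np.zeros((330,800,3),np.uint8);out[:330,:400]=a
    k=min(400/b.shape[1],330/b.shape[0]);b=cv2.resize(b,None,fx=k,fy=k,interpolation=2);out[:b.shape[0],400:400+b.shape[1]]=b[:,:400]
    cv2.imwrite(f"pics/{name}.png",out)
if __name__=="__main__": look(sys.argv[1],*([tuple(map(int,sys.argv[2:6]))] if len(sys.argv)>2 else []))
E
python3 look.py w4
```

```text
[ 0.5772027  -0.20170579  0.09960276] [3.13963883e+00 8.58399322e-04 1.55810691e+00] [1.97732263 0.93052543 5.67892023] [ 0.26748868 -0.18162703  0.03911203]
```

View pics/w4.png

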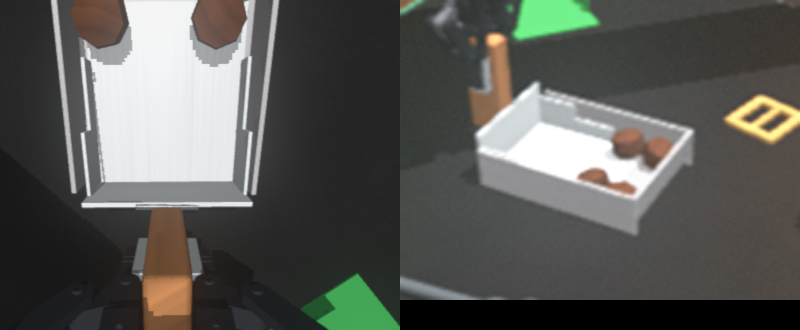

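The front two blocks are already riding onto the pan, seen at (100,20) and (218,20) in the wrist crop. The back two are pressed toward the rear wall, so I'll keep pushing.

Request:
carry_out:
  steps:
    - {"hand":1,"slide":[0,7,0],"spin":0}
    - {"hand":1,"slide":[0,7,0],"spin":0}
    - {"hand":1,"slide":[0,6,0],"spin":0}
    - {"hand":1,"slide":[0,5,0],"spin":0}
    - {"hand":1,"slide":[0,3,0],"spin":0}
    - {"hand":1,"slide":[0,0,0],"spin":0}

```text
clock: 12.45
tcp_pos: [0.5773, -0.1745, 0.0997]
tcp_rot: [3.139, 0.001, 1.558]
ft_force: [1.6, -3.2, 6.3]
opening: 0.0187
grip_force: 118.5
```

Request:
carry_out:
  steps:
    - {"hand":1,"slide":[0,3,0],"spin":0}
    - {"hand":1,"slide":[0,3,0],"spin":0}
    - {"hand":1,"slide":[0,2,0],"spin":0}
    - {"hand":1,"slide":[0,0,0],"spin":0}

```text
clock: 12.85
tcp_pos: [0.5773, -0.1668, 0.0996]
tcp_rot: [3.139, 0.001, 1.558]
ft_force: [0.3, -3.9, 7.5]
opening: 0.0184
grip_force: 118.5
```

```bash
python3 look.py w5
```

```text
[ 0.57730338 -0.16675926  0.09963566] [3.13922364e+00 1.43311879e-03 1.55752160e+00] [ 0.3269915  -3.94449922  7.54585824] [-0.60969264  0.05228528  0.0062587 ]
```

View pics/w5.png

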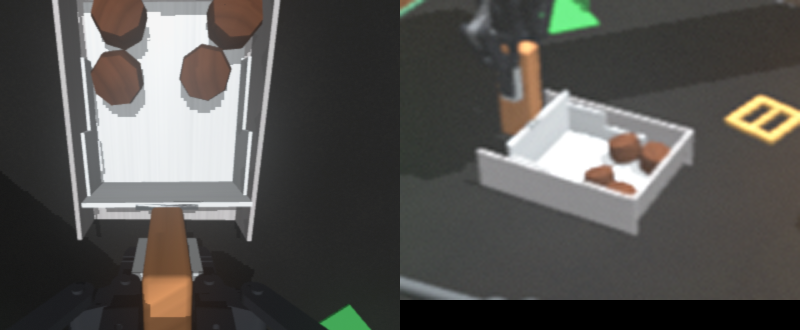

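```bash
python3 - <<'E'
from h import *
np.set_printoptions(precision=1,suppress=True)
W=lambda u,v,z:onz("wrist",u,v,z)
for n,p in (("backL",(269,22)),("backR",(385,20)),("frontL",(266,72)),("frontR",(355,70))): print(n,W(*p,29))
print("mouth", W(233,3,5),W(316,3,5),"rear top",W(316,204,53))
E
```

```text
backL [551.1 -40.5  29. ]
backR [619.7 -40.4  29. ]
frontL [547.3 -67.6  29. ]
frontR [602.8 -67.2  29. ]
mouth [524.8 -23.8   5. ] [579.1 -24.5   5. ] rear top [ 577.3 -147.    53. ]
```

All four blocks sit on the pan: the back pair is at y≈-40 and the mouth at y≈-24. I'll nudge in 2 mm more, then lift slowly.

Request:
carry_out:
  steps:
    - {"hand":1,"slide":[0,2,0],"spin":0}
    - {"hand":1,"slide":[0,0,0.5],"spin":0}
    - {"hand":1,"slide":[0,0,2],"spin":0}
    - {"hand":1,"slide":[0,0,3],"spin":0}
    - {"hand":1,"slide":[0,0,5],"spin":0}
    - {"hand":1,"slide":[0,0,7],"spin":0}
    - {"hand":1,"slide":[0,0,9],"spin":0}
    - {"hand":1,"slide":[0,0,10],"spin":0}
    - {"hand":1,"slide":[0,0,10],"spin":0}
    - {"hand":1,"slide":[0,0,6],"spin":0}
    - {"hand":1,"slide":[0,0,2],"spin":0}
    - {"hand":1,"slide":[0,0,0],"spin":0}

```text
clock: 14.15
tcp_pos: [0.5766, -0.164, 0.1536]
tcp_rot: [3.141, 0.0, 1.558]
ft_force: [-0.7, 0.4, -2.2]
opening: 0.0188
grip_force: 117.3
```

```bash
python3 look.py w6
```

```text
[ 0.57663987 -0.16401109  0.15363938] [3.14107200e+00 1.59408926e-04 1.55775819e+00] [-0.72110192  0.39292293 -2.23701337] [-0.13963973 -0.00178687 -0.0485135 ]
```

View pics/w6.png

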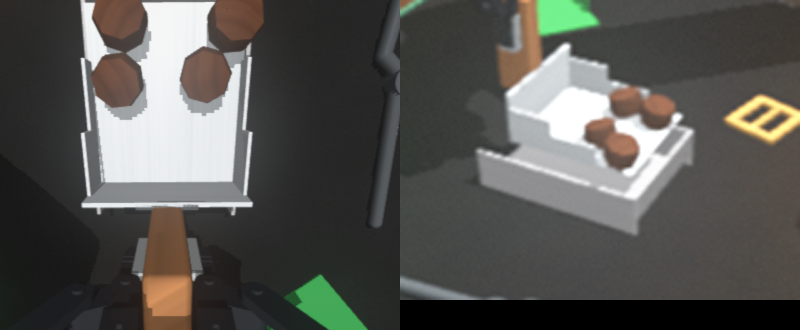

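All four blocks are on the lifted scoop. I'll raise it and carry it gently over the last.

Request:
carry_out:
  steps:
    - {"hand":1,"slide":[0,0,3],"spin":0}
    - {"hand":1,"slide":[0,0,7],"spin":0}
    - {"hand":1,"slide":[0,0,11],"spin":0}
    - {"hand":1,"slide":[0,0,14],"spin":0}
    - {"hand":1,"slide":[0,0,14],"spin":0}
    - {"hand":1,"slide":[0,0,13],"spin":0}
    - {"hand":1,"slide":[0,0,10],"spin":0}
    - {"hand":1,"slide":[0,2,6],"spin":0}
    - {"hand":1,"slide":[0,5,3],"spin":0}
    - {"hand":1,"slide":[0,8,0],"spin":0}
    - {"hand":1,"slide":[-1,11,0],"spin":0}
    - {"hand":1,"slide":[-2,14,0],"spin":0}
    - {"hand":1,"slide":[-3,17,0],"spin":0}
    - {"hand":1,"slide":[-3,19,0],"spin":0}
    - {"hand":1,"slide":[-4,21,0],"spin":0}
    - {"hand":1,"slide":[-4,22,0],"spin":0}
    - {"hand":1,"slide":[-4,22,0],"spin":0}
    - {"hand":1,"slide":[-4,22,0],"spin":0}
    - {"hand":1,"slide":[-4,22,0],"spin":0}
    - {"hand":1,"slide":[-4,22,0],"spin":0}

```text
clock: 16.25
tcp_pos: [0.5427, 0.045, 0.2342]
tcp_rot: [-3.141, -0.0, 1.558]
ft_force: [0.1, 0.3, -2.7]
opening: 0.0185
grip_force: 117.3
```

Request:
carry_out:
  steps:
    - {"hand":1,"slide":[-4,22,0],"spin":0}
    - {"hand":1,"slide":[-4,22,0],"spin":0}
    - {"hand":1,"slide":[-4,22,0],"spin":0}
    - {"hand":1,"slide":[-4,22,0],"spin":0}
    - {"hand":1,"slide":[-4,22,0],"spin":0}
    - {"hand":1,"slide":[-4,22,0],"spin":0}
    - {"hand":1,"slide":[-4,22,0],"spin":0}
    - {"hand":1,"slide":[-3,22,0],"spin":0}
    - {"hand":1,"slide":[-2,20,0],"spin":0}
    - {"hand":1,"slide":[-1,17,0],"spin":0}
    - {"hand":1,"slide":[0,14,0],"spin":0}
    - {"hand":1,"slide":[0,11,0],"spin":0}
    - {"hand":1,"slide":[0,8,0],"spin":0}
    - {"hand":1,"slide":[0,5,0],"spin":0}
    - {"hand":1,"slide":[0,3,0],"spin":0}
    - {"hand":1,"slide":[0,0,0],"spin":0}
    - {"hand":1,"slide":[0,0,0],"spin":0}

```text
clock: 17.95
tcp_pos: [0.5097, 0.2966, 0.2343]
tcp_rot: [-3.142, 0.0, 1.557]
ft_force: [0.1, 0.5, -2.4]
opening: 0.0186
grip_force: 117.3
```

```bash
cat > chk.py <<'E'
from h import *
np.set_printoptions(precision=3,suppress=True)
s=observe();print(s["clock"],s["tcp_pos"],s["ft_force"],s["wrist_torque"])
for n in("wrist","scene","side"):
    im=cv2.cvtColor(camera(n),cv2.COLOR_RGB2BGR);cv2.imwrite(f"pics/last_{n}.png",im)
    h=cv2.cvtColor(im,cv2.COLOR_BGR2HSV);m=((h[...,0]<12)&(h[...,1]>90)&(h[...,2]>40)&(h[...,2]<150)).astype(np.uint8)
    k,l,st,c=cv2.connectedComponentsWithStats(m)
    print(n,[(c[i].round().tolist(),int(st[i,4])) for i in range(1,k) if 40<st[i,4]<4000])
E
python3 chk.py
```

```text
17.95 [0.51  0.297 0.234] [ 0.064  0.503 -2.351] [-0.2    0.003 -0.021]
wrist [([267.0, 16.0], 1461), ([390.0, 18.0], 1639), ([260.0, 68.0], 433)]
scene [([238.0, 2.0], 116)]
side [([485.0, 194.0], 62), ([503.0, 224.0], 49), ([524.0, 239.0], 190), ([556.0, 262.0], 517)]
```

Request:
carry_out:
  steps:
    - {"hand":1,"slide":[0,3,-4],"spin":0}
    - {"hand":1,"slide":[0,5,-9],"spin":0}
    - {"hand":1,"slide":[0,5,-13],"spin":0}
    - {"hand":1,"slide":[0,4,-15],"spin":0}
    - {"hand":1,"slide":[0,1,-15],"spin":0}
    - {"hand":1,"slide":[0,0,-14],"spin":0}
    - {"hand":1,"slide":[0,0,-12],"spin":0}
    - {"hand":1,"slide":[0,0,-8],"spin":0}
    - {"hand":1,"slide":[0,0,-5],"spin":0}
    - {"hand":1,"slide":[0,0,-2],"spin":0}
    - {"hand":1,"slide":[0,0,0],"spin":0}

```text
clock: 19.2
tcp_pos: [0.5097, 0.315, 0.1374]
tcp_rot: [3.141, -0.0, 1.558]
ft_force: [0.4, -0.1, -2.1]
opening: 0.0185
grip_force: 117.3
```

Request:
carry_out:
  steps:
    - {"hand":1,"slide":[0,0,0],"spin":0}
    - {"hand":1,"slide":[0,0,0],"spin":0}
  force: 60

```text
clock: 19.4
tcp_pos: [0.5098, 0.3151, 0.1378]
tcp_rot: [3.141, -0.0, 1.558]
ft_force: [-0.1, 0.5, -3.0]
opening: 0.0189
grip_force: 117.3
```

```bash
python3 chk.py
```

```text
19.4 [0.51  0.315 0.138] [-0.11   0.463 -3.023] [-0.141  0.024  0.021]
wrist [([267.0, 16.0], 1456), ([389.0, 18.0], 1637), ([598.0, 30.0], 2515), ([260.0, 69.0], 434), ([587.0, 124.0], 2331)]
scene [([238.0, 2.0], 110)]
side [([484.0, 194.0], 60), ([504.0, 225.0], 46), ([524.0, 239.0], 173), ([556.0, 262.0], 517)]
```

Request:
carry_out:
  steps:
    - {"hand":1,"slide":[0,0,0],"spin":0}
    - {"hand":1,"slide":[0,0,0],"spin":0}
    - {"hand":1,"slide":[0,0,0],"spin":0}
  force: 40

```text
clock: 19.85
tcp_pos: [0.5096, 0.315, 0.1374]
tcp_rot: [3.141, -0.0, 1.558]
ft_force: [-0.1, -0.8, -2.8]
opening: 0.0184
grip_force: 117.3
```

Request:
carry_out:
  steps:
    - {"hand":0.97,"slide":[0,0,0],"spin":0}
    - {"hand":0.97,"slide":[0,0,0],"spin":0}
    - {"hand":0.97,"slide":[0,0,0],"spin":0}
  force: 40

```text
clock: 20.15
tcp_pos: [0.5096, 0.315, 0.1373]
tcp_rot: [3.142, -0.0, 1.558]
ft_force: [0.1, 1.1, -3.5]
opening: 0.0191
grip_force: 117.3
```

Request:
carry_out:
  steps:
    - {"hand":1,"slide":[0,-2,0],"spin":0}
    - {"hand":1,"slide":[0,-5,0],"spin":0}
    - {"hand":1,"slide":[0,-8,0],"spin":0}
    - {"hand":1,"slide":[0,-11,0],"spin":0}
    - {"hand":1,"slide":[0,-12,0],"spin":0}
    - {"hand":1,"slide":[0,-12,0],"spin":0}
    - {"hand":1,"slide":[0,-12,0],"spin":0}
    - {"hand":1,"slide":[0,-11,0],"spin":0}
    - {"hand":1,"slide":[0,-9,-2],"spin":0}
    - {"hand":1,"slide":[0,-6,-5],"spin":0}
    - {"hand":1,"slide":[0,-3,-8],"spin":0}
    - {"hand":1,"slide":[0,-2,-9],"spin":0}
    - {"hand":1,"slide":[0,0,-7],"spin":0}
    - {"hand":1,"slide":[0,0,-4],"spin":0}
    - {"hand":1,"slide":[0,0,-3],"spin":0}
    - {"hand":1,"slide":[0,0,0],"spin":0}

```text
clock: 21.75
tcp_pos: [0.5095, 0.2222, 0.0989]
tcp_rot: [-3.141, 0.0, 1.558]
ft_force: [0.3, 0.8, -2.7]
opening: 0.0187
grip_force: 117.3
```

Request:
carry_out:
  steps:
    - {"hand":0.9,"slide":[0,0,0],"spin":0}
    - {"hand":0.85,"slide":[0,0,0],"spin":0}
  force: 30

```text
clock: 21.95
tcp_pos: [0.5097, 0.2221, 0.0996]
tcp_rot: [3.141, -0.0, 1.558]
ft_force: [0.3, 0.8, -3.1]
opening: 0.019
grip_force: 117.3
```

Request:
carry_out:
  steps:
    - {"hand":0.85,"slide":[0,0,-1],"spin":0}
    - {"hand":0.85,"slide":[0,0,-1],"spin":0}
    - {"hand":0.85,"slide":[0,0,-0.5],"spin":0}
    - {"hand":0.85,"slide":[0,0,0],"spin":0}

```text
clock: 22.35
tcp_pos: [0.5096, 0.222, 0.0968]
tcp_rot: [3.142, 0.0, 1.558]
ft_force: [1.0, -0.0, -2.7]
opening: 0.0186
grip_force: 117.6
```

Request:
carry_out:
  steps:
    - {"hand":0.6,"slide":[0,0,0],"spin":0}
    - {"hand":0.6,"slide":[0,0,0],"spin":0}
    - {"hand":0.6,"slide":[0,0,-4],"spin":0}
    - {"hand":0.6,"slide":[0,0,-4],"spin":0}

```text
clock: 22.75
tcp_pos: [0.5097, 0.222, 0.0887]
tcp_rot: [3.141, -0.0, 1.558]
ft_force: [0.8, -0.0, -0.4]
opening: 0.0342
grip_force: 0.0
```

Request:
carry_out:
  steps:
    - {"hand":1,"slide":[0,0,0],"spin":0}
    - {"hand":1,"slide":[0,0,0],"spin":0}
    - {"hand":1,"slide":[0,0,0],"spin":0}
    - {"hand":1,"slide":[0,0,0],"spin":0}
  force: 30

```text
clock: 23.15
tcp_pos: [0.5095, 0.222, 0.0887]
tcp_rot: [-3.141, 0.0, 1.558]
ft_force: [0.3, 0.2, -2.6]
opening: 0.0197
grip_force: 29.5
```

```bash
python3 chk.py
```

```text
23.15 [0.509 0.222 0.089] [ 0.321  0.153 -2.622] [-0.149 -0.007 -0.022]
wrist [([256.0, 13.0], 785), ([397.0, 17.0], 1378), ([568.0, 4.0], 283), ([637.0, 5.0], 50), ([257.0, 70.0], 712), ([305.0, 224.0], 96), ([328.0, 220.0], 43)]
scene [([230.0, 2.0], 116)]
side [([482.0, 190.0], 41), ([556.0, 262.0], 512), ([523.0, 238.0], 130)]
```

Request:
carry_out:
  steps:
    - {"hand":1,"slide":[0,0,3],"spin":0}
    - {"hand":1,"slide":[0,0,5],"spin":0}
    - {"hand":1,"slide":[0,0,5],"spin":0}
    - {"hand":1,"slide":[0,0,2],"spin":0}
    - {"hand":1,"slide":[0,0,0],"spin":0}

```text
clock: 23.8
tcp_pos: [0.5098, 0.222, 0.1044]
tcp_rot: [3.141, -0.0, 1.558]
ft_force: [0.5, 0.8, -3.9]
opening: 0.0196
grip_force: 29.6
```

```bash
cp pics/last_wrist.png pics/pw.png; python3 chk.py; python3 - <<'E'
import cv2,numpy as np
a=cv2.imread("pics/pw.png",0);b=cv2.imread("pics/last_wrist.png",0)
print(np.abs(a.astype(int)-b)[:200,230:400].mean())
for i in(a,b):
    print(i[:30:3,320],i[190:215:2,260])
E
```

```text
23.8 [0.51  0.222 0.104] [ 0.525  0.826 -3.856] [-0.192  0.069 -0.012]
wrist [([256.0, 13.0], 746), ([397.0, 17.0], 1405), ([564.0, 5.0], 362), ([634.0, 6.0], 136), ([257.0, 69.0], 661), ([306.0, 223.0], 81)]
scene [([235.0, 2.0], 105)]
side [([484.0, 194.0], 54), ([556.0, 262.0], 513), ([523.0, 237.0], 123)]
1.7371176470588234
[246 246 246 246 246 246 246 246 246 246] [138 138 138 139 138 138 136 137 139 230 237 136  55]
[246 246 246 246 246 246 246 246 246 246] [138 138 139 139 138 139 137 138 138 230 237 137  62]
```

Request:
carry_out:
  steps:
    - {"hand":1,"slide":[0,0,-5],"spin":0}
    - {"hand":1,"slide":[0,0,-5],"spin":0}
    - {"hand":1,"slide":[0,0,-3],"spin":0}
    - {"hand":1,"slide":[0,0,-2],"spin":0}
    - {"hand":1,"slide":[0,0,-0.5],"spin":0}
    - {"hand":0.65,"slide":[0,0,0],"spin":0}
    - {"hand":0.65,"slide":[0,0,0],"spin":0}

```text
clock: 24.65
tcp_pos: [0.5099, 0.2221, 0.0885]
tcp_rot: [3.141, -0.0, 1.558]
ft_force: [0.0, 0.3, 0.1]
opening: 0.03
grip_force: 0.0
```

Request:
carry_out:
  steps:
    - {"hand":1,"slide":[0,0,0],"spin":0}
    - {"hand":1,"slide":[0,0,0],"spin":0}
    - {"hand":1,"slide":[0,0,0],"spin":0}
    - {"hand":1,"slide":[0,0,3],"spin":0}
    - {"hand":1,"slide":[0,0,5],"spin":0}
    - {"hand":1,"slide":[0,0,5],"spin":0}
    - {"hand":1,"slide":[0,0,2],"spin":0}
    - {"hand":1,"slide":[0,0,0],"spin":0}
  force: 20

```text
clock: 25.45
tcp_pos: [0.5097, 0.222, 0.1037]
tcp_rot: [3.141, -0.0, 1.558]
ft_force: [1.2, -0.2, -3.3]
opening: 0.02
grip_force: 23.6
```

```bash
python3 chk.py; python3 - <<'E'
import cv2,numpy as np
a=cv2.imread("pics/pw.png",0);b=cv2.imread("pics/last_wrist.png",0)
print(np.abs(a.astype(int)-b)[:200,230:400].mean())
for i in(a,b):
    print(i[:30:3,320],i[190:215:2,260])
E
```

```text
25.45 [0.51  0.222 0.104] [ 1.195 -0.164 -3.268] [-0.191  0.041  0.068]
wrist [([256.0, 13.0], 779), ([397.0, 17.0], 1421), ([564.0, 5.0], 359), ([634.0, 6.0], 131), ([257.0, 70.0], 639), ([328.0, 221.0], 42)]
scene [([230.0, 1.0], 99)]
side [([556.0, 262.0], 513), ([523.0, 238.0], 122)]
2.3454117647058825
[246 246 246 246 246 246 246 246 246 246] [138 138 138 139 138 138 136 137 139 230 237 136  55]
[246 246 246 246 246 246 246 246 246 246] [138 138 139 138 139 138 137 137 135 228 237 164  63]
```

Request:
carry_out:
  steps:
    - {"hand":1,"slide":[0,0,-5],"spin":0}
    - {"hand":1,"slide":[0,0,-5],"spin":0}
    - {"hand":1,"slide":[0,0,-3],"spin":0}
    - {"hand":1,"slide":[0,0,-2],"spin":0}
    - {"hand":1,"slide":[0,0,-0.5],"spin":0}
    - {"hand":0.6,"slide":[0,0,0],"spin":0}
    - {"hand":0.6,"slide":[0,0,0],"spin":0}
    - {"hand":0.6,"slide":[0,0,20],"spin":0}
    - {"hand":0.6,"slide":[0,0,20],"spin":0}
    - {"hand":0.6,"slide":[0,-10,10.5],"spin":0}
    - {"hand":0.6,"slide":[0,-11,0],"spin":0}
    - {"hand":0.6,"slide":[0,0,0],"spin":0}

```text
clock: 26.8
tcp_pos: [0.5094, 0.1995, 0.1379]
tcp_rot: [-3.141, 0.0, 1.556]
ft_force: [0.0, -0.6, 0.8]
opening: 0.034
grip_force: 0.0
```

Request:
carry_out:
  steps:
    - {"hand":1,"slide":[0,0,0],"spin":0}
    - {"hand":1,"slide":[0,0,0],"spin":0}
    - {"hand":1,"slide":[0,0,0],"spin":0}
    - {"hand":1,"slide":[0,0,0],"spin":0}
  force: 20

```text
clock: 27.2
tcp_pos: [0.5094, 0.2009, 0.1381]
tcp_rot: [-3.141, 0.0, 1.558]
ft_force: [-2.2, -3.1, 1.7]
opening: 0.0188
grip_force: 22.5
```

```bash
python3 chk.py; python3 - <<'E'
import cv2,numpy as np
b=cv2.imread("pics/last_wrist.png")
w=(b.min(2)>200).astype(np.uint8);ys,xs=np.where(w);print(xs.min(),xs.max(),ys.min(),ys.max())
E
```

```text
27.2 [0.509 0.201 0.138] [-2.157 -3.071  1.698] [-0.518  0.216 -0.017]
wrist [([268.0, 6.0], 231), ([381.0, 9.0], 462), ([553.0, 3.0], 167), ([629.0, 3.0], 127), ([266.0, 44.0], 169)]
scene [([236.0, 2.0], 99)]
side [([482.0, 190.0], 42), ([556.0, 262.0], 509), ([523.0, 237.0], 124)]
203 424 0 276
```

Request:
carry_out:
  steps:
    - {"hand":1,"slide":[0,0,4],"spin":0}
    - {"hand":1,"slide":[0,0,5],"spin":0}
    - {"hand":1,"slide":[0,0,5],"spin":0}
    - {"hand":1,"slide":[0,0,4],"spin":0}
    - {"hand":1,"slide":[0,0,0],"spin":0}

```text
clock: 27.85
tcp_pos: [0.5098, 0.2011, 0.157]
tcp_rot: [3.141, -0.0, 1.558]
ft_force: [-0.0, 0.3, -2.6]
opening: 0.019
grip_force: 22.1
```

```bash
cp pics/last_wrist.png pics/pw.png; python3 chk.py; python3 - <<'E'
import cv2,numpy as np
for f in("pw","last_wrist"):
    b=cv2.imread(f"pics/{f}.png")
    w=(b.min(2)>200).astype(np.uint8);k,l,s,c=cv2.connectedComponentsWithStats(w);print([x.tolist() for x in s[1:] if x[4]>100]); print(cv2.cvtColor(b,6)[150:300:6,280].tolist())
E
```

```text
27.85 [0.51  0.201 0.157] [-0.013  0.278 -2.564] [-0.21   0.026  0.024]
wrist [([550.0, 4.0], 235), ([625.0, 4.0], 224), ([279.0, 29.0], 870), ([370.0, 31.0], 957), ([275.0, 70.0], 320)]
scene [([237.0, 2.0], 111)]
side [([482.0, 190.0], 41), ([556.0, 262.0], 515), ([523.0, 239.0], 129)]
[[247, 0, 21, 47, 507], [255, 0, 125, 148, 10922], [417, 13, 8, 32, 115], [203, 16, 8, 32, 110], [245, 35, 7, 64, 147], [382, 35, 7, 63, 144], [245, 99, 7, 55, 114], [383, 98, 6, 56, 123], [246, 157, 143, 5, 393]]
[140, 144, 107, 61, 58, 62, 61, 59, 59, 68, 169, 130, 163, 161, 186, 216, 179, 50, 50, 48, 50, 45, 46, 41, 40]
[[255, 26, 19, 46, 423], [260, 26, 115, 140, 10015], [252, 63, 4, 55, 128], [378, 63, 4, 55, 113], [250, 117, 4, 52, 118], [380, 117, 4, 52, 108], [248, 171, 138, 3, 313]]
[242, 241, 241, 123, 171, 61, 61, 63, 77, 166, 141, 166, 172, 204, 213, 194, 167, 50, 49, 47, 49, 45, 44, 41, 39]
```

The scoop now pivots mouth-down about the light corner grip, so I'll advance it over the bin while it tips.

Request:
carry_out:
  steps:
    - {"hand":1,"slide":[0,6,0],"spin":0}
    - {"hand":1,"slide":[0,10,1],"spin":0}
    - {"hand":1,"slide":[0,12,1],"spin":0}
    - {"hand":1,"slide":[0,12,1],"spin":0}
    - {"hand":1,"slide":[0,12,1],"spin":0}
    - {"hand":1,"slide":[0,12,2],"spin":0}
    - {"hand":1,"slide":[0,10,3],"spin":0}
    - {"hand":1,"slide":[0,6,4],"spin":0}
    - {"hand":1,"slide":[0,0,0],"spin":0}

```text
clock: 28.9
tcp_pos: [0.5098, 0.2819, 0.1699]
tcp_rot: [3.141, -0.0, 1.559]
ft_force: [0.6, 0.5, -3.0]
opening: 0.0189
grip_force: 22.0
```

```bash
python3 chk.py; python3 - <<'E'
import cv2,numpy as np
for f in("last_wrist",):
    b=cv2.imread(f"pics/{f}.png")
    w=(b.min(2)>200).astype(np.uint8);k,l,s,c=cv2.connectedComponentsWithStats(w);print([x.tolist() for x in s[1:] if x[4]>100])
E
```

```text
28.9 [0.51  0.282 0.17 ] [ 0.63   0.506 -2.965] [-0.138 -0.045 -0.026]
wrist [([585.0, 18.0], 1951), ([622.0, 28.0], 632), ([279.0, 54.0], 275), ([369.0, 57.0], 178), ([585.0, 112.0], 2185)]
scene [([231.0, 2.0], 83)]
side [([485.0, 194.0], 60), ([504.0, 225.0], 46), ([524.0, 239.0], 178), ([556.0, 262.0], 514)]
[[261, 58, 15, 39, 333], [246, 58, 141, 130, 10551], [401, 97, 6, 39, 137], [222, 99, 7, 39, 136]]
```

Request:
carry_out:
  steps:
    - {"hand":1,"slide":[0,5,5],"spin":0}
    - {"hand":1,"slide":[0,5,8],"spin":0}
    - {"hand":1,"slide":[0,5,8],"spin":0}
    - {"hand":1,"slide":[0,5,8],"spin":0}
    - {"hand":1,"slide":[0,3,8],"spin":0}
    - {"hand":1,"slide":[0,0,6],"spin":0}
    - {"hand":1,"slide":[0,0,3],"spin":0}
    - {"hand":1,"slide":[0,0,0],"spin":0}

```text
clock: 29.85
tcp_pos: [0.5097, 0.3039, 0.2158]
tcp_rot: [3.141, -0.0, 1.558]
ft_force: [0.7, 0.1, -2.0]
opening: 0.0188
grip_force: 22.0
```

```bash
python3 chk.py; python3 - <<'E'
import cv2,numpy as np
a=cv2.imread("pics/last_wrist.png")[:,120:520];b=cv2.imread("pics/last_scene.png")[130:400,400:600]
out=np.zeros((540,800,3),np.uint8);out[:400,:400]=a;out[:540,400:]=cv2.resize(b,None,fx=2,fy=2)
cv2.imwrite("pics/v10.png",out)
w=(cv2.imread("pics/last_wrist.png").min(2)>200).astype(np.uint8);k,l,s,c=cv2.connectedComponentsWithStats(w);print([x.tolist() for x in s[1:] if x[4]>100])
E
```

```text
29.85 [0.51  0.304 0.216] [ 0.679  0.117 -2.045] [-0.067 -0.006 -0.012]
wrist [([278.0, 63.0], 51)]
scene [([237.0, 2.0], 113)]
side [([485.0, 194.0], 63), ([503.0, 224.0], 51), ([524.0, 239.0], 190), ([556.0, 262.0], 518)]
[[204, 19, 219, 11, 1737], [262, 63, 15, 39, 310], [250, 63, 134, 127, 9904]]
```

```bash
python3 - <<'E'
import cv2,numpy as np
for f in("pw","last_wrist","last_scene"):
    b=cv2.imread(f"pics/{f}.png").astype(int);m=((b[...,2]>1.35*b[...,0])&(b[...,2]>25)).astype(np.uint8)
    m[:,450:]&=(f=="last_scene")
    k,l,s,c=cv2.connectedComponentsWithStats(m);print(f,[x.tolist() for x in s[1:] if x[4]>25])
b=cv2.imread("pics/last_wrist.png");print(b[20:140:6,279].tolist());print(b[20:140:6,369].tolist())
E
```

```text
pw [[256, 0, 41, 19, 570], [358, 0, 39, 21, 675], [330, 28, 40, 45, 1113], [254, 33, 40, 44, 1223], [144, 162, 257, 148, 19178], [201, 325, 18, 18, 118], [234, 346, 11, 11, 84]]
last_wrist [[270, 46, 33, 27, 671], [348, 50, 32, 27, 685], [267, 83, 32, 33, 782], [326, 83, 32, 32, 665], [297, 188, 41, 125, 4579], [218, 254, 56, 36, 1360], [363, 259, 4, 11, 27], [367, 273, 9, 12, 28], [211, 325, 8, 8, 42], [231, 350, 13, 10, 89]]
last_scene [[69, 0, 341, 221, 25657], [414, 0, 25, 49, 831], [437, 0, 30, 53, 770], [506, 0, 134, 165, 7946], [432, 74, 68, 42, 795], [428, 95, 4, 11, 32], [465, 151, 129, 84, 2949], [384, 163, 47, 77, 1877], [349, 178, 35, 20, 381], [508, 226, 17, 14, 122], [521, 240, 17, 14, 129], [599, 262, 41, 138, 4326], [335, 274, 37, 34, 843]]
[[190, 193, 192], [237, 235, 232], [146, 145, 142], [149, 148, 145], [165, 163, 160], [76, 88, 114], [77, 88, 116], [79, 93, 124], [81, 94, 125], [74, 81, 98], [74, 78, 89], [82, 94, 121], [84, 96, 124], [87, 99, 128], [88, 99, 125], [88, 99, 124], [85, 89, 101], [124, 126, 128], [250, 250, 250], [250, 250, 250]]
[[235, 234, 231], [222, 221, 218], [142, 141, 138], [141, 139, 137], [165, 163, 159], [88, 97, 119], [74, 85, 110], [78, 91, 121], [76, 86, 112], [79, 91, 120], [73, 78, 91], [73, 77, 86], [171, 169, 165], [245, 243, 241], [245, 243, 241], [245, 243, 241], [246, 244, 242], [246, 245, 242], [246, 245, 243], [247, 245, 243]]
```

```bash
python3 - <<'E'
from h import *
s=observe();t=s["tcp_pos"]*1000
# pivot at pad/handle overlap: scoop x=-97,z=119 ; world y ~ t_y+8, z ~ t_z-20
for d in range(0,50,5):
    th=np.radians(d);c,sn=np.cos(th),np.sin(th)
    f=lambda x,z:(t[1]+6+(x+97)*c+(z-119)*sn, t[2]-20-(x+97)*sn+(z-119)*c)
    o=[]
    for x,z in((62.5,2),(-61,50)):
        for X in(-54,54):
            y,Z=f(x,z);o.append(tuple(np.round(proj("wrist",(t[0]+X,y,Z)),0)))
        o.append((round(y),round(Z)))
    print(d,o)
E
```

```text
0 [(np.float64(244.0), np.float64(-12.0)), (np.float64(384.0), np.float64(-15.0)), (469, 78), (np.float64(244.0), np.float64(158.0)), (np.float64(388.0), np.float64(156.0)), (346, 126)]
5 [(np.float64(249.0), np.float64(9.0)), (np.float64(379.0), np.float64(7.0)), (458, 65), (np.float64(246.0), np.float64(165.0)), (np.float64(386.0), np.float64(163.0)), (340, 123)]
10 [(np.float64(254.0), np.float64(29.0)), (np.float64(375.0), np.float64(27.0)), (447, 52), (np.float64(248.0), np.float64(172.0)), (np.float64(385.0), np.float64(170.0)), (333, 121)]
15 [(np.float64(258.0), np.float64(48.0)), (np.float64(372.0), np.float64(46.0)), (434, 41), (np.float64(249.0), np.float64(180.0)), (np.float64(384.0), np.float64(178.0)), (327, 119)]
20 [(np.float64(261.0), np.float64(65.0)), (np.float64(370.0), np.float64(64.0)), (420, 31), (np.float64(250.0), np.float64(187.0)), (np.float64(383.0), np.float64(185.0)), (320, 118)]
25 [(np.float64(264.0), np.float64(82.0)), (np.float64(367.0), np.float64(81.0)), (405, 22), (np.float64(251.0), np.float64(195.0)), (np.float64(382.0), np.float64(193.0)), (313, 117)]
30 [(np.float64(266.0), np.float64(98.0)), (np.float64(365.0), np.float64(96.0)), (389, 14), (np.float64(252.0), np.float64(203.0)), (np.float64(382.0), np.float64(201.0)), (306, 117)]
35 [(np.float64(268.0), np.float64(113.0)), (np.float64(364.0), np.float64(112.0)), (373, 8), (np.float64(252.0), np.float64(210.0)), (np.float64(381.0), np.float64(209.0)), (300, 118)]
40 [(np.float64(270.0), np.float64(128.0)), (np.float64(363.0), np.float64(126.0)), (357, 3), (np.float64(253.0), np.float64(218.0)), (np.float64(381.0), np.float64(217.0)), (293, 119)]
45 [(np.float64(271.0), np.float64(142.0)), (np.float64(362.0), np.float64(141.0)), (340, 0), (np.float64(253.0), np.float64(226.0)), (np.float64(381.0), np.float64(225.0)), (286, 121)]
```

The blocks are still on the scoop, held at about a 20° tilt by pad friction. Quick vertical stops over the bin should make it swing further.

Request:
carry_out:
  steps:
    - {"hand":1,"slide":[0,0,20],"spin":0}
    - {"hand":1,"slide":[0,0,10],"spin":0}
    - {"hand":1,"slide":[0,0,-15],"spin":0}
    - {"hand":1,"slide":[0,0,-30],"spin":0}
    - {"hand":1,"slide":[0,0,0],"spin":0}
    - {"hand":1,"slide":[0,0,0],"spin":0}

```text
clock: 30.6
tcp_pos: [0.5097, 0.3039, 0.2005]
tcp_rot: [-3.141, 0.0, 1.558]
ft_force: [1.0, -0.3, -2.0]
opening: 0.019
grip_force: 22.1
```

```bash
cat > br.py <<'E'
from h import *
s=observe();b=cv2.cvtColor(camera("wrist"),cv2.COLOR_RGB2BGR).astype(int);print(s["clock"],s["tcp_pos"],s["wrist_torque"][0])
cv2.imwrite("pics/last_wrist.png",b)
m=((b[...,2]>1.35*b[...,0])&(b[...,2]>25)).astype(np.uint8);m[:,450:]=0
k,l,st,c=cv2.connectedComponentsWithStats(m);print([x.tolist() for x in st[1:] if x[4]>100])
w=(b.min(2)>200).astype(np.uint8);k,l,st,c=cv2.connectedComponentsWithStats(w);print([x.tolist() for x in st[1:] if x[4]>100])
E
python3 br.py
```

```text
30.6 [0.50966984 0.30394172 0.20049462] -0.11408287985532398
[[275, 52, 24, 21, 420], [346, 59, 31, 28, 637], [328, 91, 31, 26, 557], [266, 92, 29, 26, 558], [299, 188, 37, 69, 2477], [215, 260, 57, 30, 1120], [291, 262, 53, 60, 2289], [227, 343, 19, 25, 201]]
[[198, 14, 231, 11, 1900], [251, 77, 132, 119, 10028], [232, 117, 5, 36, 106]][ WARN:0@1.257] global loadsave.cpp:1063 imwrite_ Unsupported depth image for selected encoder is fallbacked to CV_8U.
```

Request:
carry_out:
  steps:
    - {"hand":1,"slide":[0,0,35],"spin":0}
    - {"hand":1,"slide":[0,0,25],"spin":0}
    - {"hand":1,"slide":[0,0,-20],"spin":0}
    - {"hand":1,"slide":[0,0,-40],"spin":0}
    - {"hand":1,"slide":[0,0,0],"spin":0}
    - {"hand":1,"slide":[0,0,40],"spin":0}
    - {"hand":1,"slide":[0,0,15],"spin":0}
    - {"hand":1,"slide":[0,0,-15],"spin":0}
    - {"hand":1,"slide":[0,0,-40],"spin":0}
    - {"hand":1,"slide":[0,0,0],"spin":0}
    - {"hand":1,"slide":[0,0,0],"spin":0}

```text
clock: 31.75
tcp_pos: [0.5101, 0.3043, 0.2022]
tcp_rot: [3.141, -0.0, 1.558]
ft_force: [0.2, 1.3, -1.1]
opening: 0.0188
grip_force: 22.1
```

```bash
python3 br.py 2>/dev/null
```

```text
31.75 [0.51011086 0.30425273 0.20216574] 0.018997692685061296
[[299, 188, 37, 70, 2497], [215, 259, 57, 31, 1147], [291, 261, 53, 60, 2289], [227, 343, 19, 24, 199]]
[[198, 15, 229, 11, 1575], [251, 72, 132, 122, 12980]]
```

The wrist mask finds no blocks left on the pan. Now I'll carry the scoop high over the last to the free mat.

Request:
carry_out:
  steps:
    - {"hand":1,"slide":[0,0,10],"spin":0}
    - {"hand":1,"slide":[0,0,20],"spin":0}
    - {"hand":1,"slide":[0,0,25],"spin":0}
    - {"hand":1,"slide":[0,0,25],"spin":0}
    - {"hand":1,"slide":[0,0,25],"spin":0}
    - {"hand":1,"slide":[0,0,20],"spin":0}
    - {"hand":1,"slide":[0,-5,8],"spin":0}
    - {"hand":1,"slide":[0,-10,0],"spin":0}
    - {"hand":1,"slide":[1,-18,0],"spin":0}
    - {"hand":1,"slide":[1,-26,0],"spin":0}
    - {"hand":1,"slide":[1,-32,0],"spin":0}
    - {"hand":1,"slide":[1,-36,0],"spin":0}
    - {"hand":1,"slide":[1,-36,0],"spin":0}
    - {"hand":1,"slide":[1,-36,0],"spin":0}
    - {"hand":1,"slide":[1,-36,0],"spin":0}
    - {"hand":1,"slide":[1,-36,0],"spin":0}
    - {"hand":1,"slide":[1,-36,0],"spin":0}
    - {"hand":1,"slide":[1,-36,0],"spin":0}
    - {"hand":1,"slide":[0,-36,0],"spin":0}
    - {"hand":1,"slide":[0,-36,0],"spin":0}

```text
clock: 33.8
tcp_pos: [0.5183, -0.1135, 0.3324]
tcp_rot: [-3.14, -0.0, 1.557]
ft_force: [0.7, -0.1, -1.8]
opening: 0.0191
grip_force: 22.1
```

Request:
carry_out:
  steps:
    - {"hand":1,"slide":[0,-36,0],"spin":0}
    - {"hand":1,"slide":[0,-36,0],"spin":0}
    - {"hand":1,"slide":[0,-36,0],"spin":0}
    - {"hand":1,"slide":[0,-36,0],"spin":0}
    - {"hand":1,"slide":[0,-36,0],"spin":0}
    - {"hand":1,"slide":[0,-33,0],"spin":0}
    - {"hand":1,"slide":[0,-26,0],"spin":0}
    - {"hand":1,"slide":[0,-18,0],"spin":0}
    - {"hand":1,"slide":[0,-12,-6],"spin":0}
    - {"hand":1,"slide":[0,-6,-14],"spin":0}
    - {"hand":1,"slide":[0,-2,-20],"spin":0}
    - {"hand":1,"slide":[0,0,-22],"spin":0}
    - {"hand":1,"slide":[0,0,-20],"spin":0}
    - {"hand":1,"slide":[0,0,-12],"spin":0}
    - {"hand":1,"slide":[0,0,-6],"spin":0}
    - {"hand":1,"slide":[0,0,0],"spin":0}

```text
clock: 35.4
tcp_pos: [0.5196, -0.3876, 0.2326]
tcp_rot: [-3.141, -0.001, 1.558]
ft_force: [0.1, -0.2, -1.1]
opening: 0.019
grip_force: 22.1
```

```bash
python3 br.py 2>/dev/null; python3 - <<'E'
from h import *
s=observe();t=s["tcp_pos"]*1000
for d in range(10,50,5):
    th=np.radians(d);c,sn=np.cos(th),np.sin(th)
    f=lambda x,z:(t[1]+6+(x+97)*c+(z-119)*sn, t[2]-20-(x+97)*sn+(z-119)*c)
    y,Z=f(62.5,2);y2,Z2=f(-61,50);print(d,np.round(proj("wrist",(t[0],y,Z))),round(y),round(Z),np.round(proj("wrist",(t[0],y2,Z2))))
E
```

```text
35.4 [ 0.51957523 -0.38759515  0.23263236] -0.050348129338241454
[[0, 158, 85, 56, 2903], [431, 175, 19, 37, 407], [299, 188, 37, 68, 2451], [0, 265, 104, 135, 11501], [206, 365, 30, 19, 247]]
[[250, 74, 133, 121, 11678]]
10 [314.  28.] -245 71 [316. 171.]
15 [315.  47.] -258 59 [316. 179.]
20 [315.  65.] -272 49 [316. 186.]
25 [315.  81.] -287 40 [316. 194.]
30 [316.  97.] -302 32 [317. 202.]
35 [316. 112.] -318 26 [317. 210.]
40 [316. 127.] -335 21 [317. 217.]
45 [316. 141.] -352 18 [317. 225.]
```

Request:
carry_out:
  steps:
    - {"hand":1,"slide":[0,-10,-4],"spin":0}
    - {"hand":1,"slide":[0,-15,-8],"spin":0}
    - {"hand":1,"slide":[0,-12,-10],"spin":0}
    - {"hand":1,"slide":[0,-8,-8],"spin":0}
    - {"hand":1,"slide":[0,0,-6],"spin":0}
    - {"hand":1,"slide":[0,-1,-4],"spin":0}
    - {"hand":1,"slide":[0,-2,-4],"spin":0}
    - {"hand":1,"slide":[0,-3,-4],"spin":0}
    - {"hand":1,"slide":[0,-3,-4],"spin":0}
    - {"hand":1,"slide":[0,-3,-4],"spin":0}
    - {"hand":1,"slide":[0,-3,-4],"spin":0}
    - {"hand":1,"slide":[0,-3,-4],"spin":0}
    - {"hand":1,"slide":[0,-3,-4],"spin":0}
    - {"hand":1,"slide":[0,-3,-4],"spin":0}
    - {"hand":1,"slide":[0,-3,-4],"spin":0}
    - {"hand":1,"slide":[0,-3,-4],"spin":0}
    - {"hand":1,"slide":[0,-3,-4],"spin":0}
    - {"hand":1,"slide":[0,0,-3],"spin":0}
    - {"hand":1,"slide":[0,0,0],"spin":0}

```text
clock: 37.35
tcp_pos: [0.5195, -0.4658, 0.1457]
tcp_rot: [-3.141, -0.001, 1.558]
ft_force: [-0.6, -2.3, 1.7]
opening: 0.0191
grip_force: 25.8
```

```bash
python3 br.py 2>/dev/null
```

```text
37.35 [ 0.51948317 -0.46575352  0.14566418] -0.12810588183630758
[[297, 170, 40, 92, 3255], [0, 260, 97, 140, 9411], [200, 369, 31, 21, 264]]
[[251, 6, 132, 151, 13853], [381, 49, 5, 60, 117], [326, 166, 62, 4, 187]]
```

Request:
carry_out:
  steps:
    - {"hand":1,"slide":[0,0,-2],"spin":0}
    - {"hand":1,"slide":[0,0,-2],"spin":0}
    - {"hand":1,"slide":[0,0,-2],"spin":0}
    - {"hand":1,"slide":[0,0,0],"spin":0}

```text
clock: 37.8
tcp_pos: [0.5195, -0.4658, 0.1399]
tcp_rot: [-3.141, -0.001, 1.558]
ft_force: [0.4, -0.5, 1.0]
opening: 0.019
grip_force: 25.8
```

Request:
carry_out:
  steps:
    - {"hand":1,"slide":[0,0,-1],"spin":0}
    - {"hand":1,"slide":[0,0,-1],"spin":0}
    - {"hand":1,"slide":[0,0,0],"spin":0}

```text
clock: 38.1
tcp_pos: [0.5196, -0.466, 0.1382]
tcp_rot: [3.142, -0.0, 1.558]
ft_force: [-0.6, -2.5, 2.3]
opening: 0.0191
grip_force: 25.8
```

```bash
python3 br.py 2>/dev/null
```

```text
38.1 [ 0.51957682 -0.46598147  0.13820316] -0.21445299570496923
[[297, 167, 41, 95, 3421], [0, 261, 94, 139, 9112], [199, 371, 31, 20, 258]]
[[248, 0, 138, 151, 14676], [382, 40, 6, 62, 122], [383, 103, 6, 55, 102], [335, 162, 54, 3, 146]]
```

Request:
carry_out:
  steps:
    - {"hand":1,"slide":[0,0,-1],"spin":0}
    - {"hand":1,"slide":[0,0,-1],"spin":0}
    - {"hand":1,"slide":[0,0,-1],"spin":0}
    - {"hand":1,"slide":[0,0,0],"spin":0}

```text
clock: 38.55
tcp_pos: [0.5197, -0.4667, 0.137]
tcp_rot: [3.14, 0.002, 1.558]
ft_force: [-3.1, -2.7, 14.1]
opening: 0.0195
grip_force: 27.1
```

Request:
carry_out:
  steps:
    - {"hand":1,"slide":[0,0,-1],"spin":0}
    - {"hand":1,"slide":[0,0,-1],"spin":0}
    - {"hand":1,"slide":[0,0,0],"spin":0}

```text
clock: 38.85
tcp_pos: [0.5198, -0.4677, 0.1364]
tcp_rot: [3.139, 0.005, 1.558]
ft_force: [-6.5, -5.7, 22.2]
opening: 0.0193
grip_force: 28.1
```

```bash
python3 br.py 2>/dev/null
```

```text
38.85 [ 0.51977999 -0.46766055  0.13644519] -0.48306580464124677
[[297, 165, 40, 98, 3494], [0, 260, 97, 140, 9081], [200, 369, 32, 21, 273]]
[[246, 0, 140, 148, 14457], [382, 35, 7, 64, 135], [383, 100, 6, 56, 109], [334, 160, 55, 3, 163]]
```

Request:
carry_out:
  steps:
    - {"hand":1,"slide":[0,0,1.5],"spin":0}
    - {"hand":1,"slide":[0,0,1.5],"spin":0}
    - {"hand":0.6,"slide":[0,0,0],"spin":0}
    - {"hand":0.4,"slide":[0,0,0],"spin":0}
    - {"hand":0.2,"slide":[0,0,0],"spin":0}
    - {"hand":0.2,"slide":[0,0,10],"spin":0}
    - {"hand":0,"slide":[0,0,30],"spin":0}
    - {"hand":0,"slide":[0,0,40],"spin":0}
    - {"hand":0,"slide":[0,0,40],"spin":0}
    - {"hand":0,"slide":[0,25,25],"spin":0}
    - {"hand":0,"slide":[0,45,0],"spin":0}
    - {"hand":0,"slide":[0,45,0],"spin":0}
    - {"hand":0,"slide":[0,45,0],"spin":0}
    - {"hand":0,"slide":[0,45,0],"spin":0}
    - {"hand":0,"slide":[0,45,0],"spin":0}
    - {"hand":0,"slide":[0,45,0],"spin":0}
    - {"hand":0,"slide":[0,45,0],"spin":0}
    - {"hand":0,"slide":[0,45,0],"spin":0}
    - {"hand":0,"slide":[0,45,0],"spin":0}
    - {"hand":0,"slide":[0,45,0],"spin":0}

```text
clock: 40.9
tcp_pos: [0.5193, 0.0108, 0.2821]
tcp_rot: [3.141, 0.0, 1.558]
ft_force: [0.8, 0.5, 0.0]
opening: 0.0853
grip_force: 0.0
```

Request:
carry_out:
  steps:
    - {"hand":0,"slide":[0,45,0],"spin":0}
    - {"hand":0,"slide":[0,45,0],"spin":0}
    - {"hand":0,"slide":[0,45,0],"spin":0}
    - {"hand":0,"slide":[0,45,0],"spin":0}
    - {"hand":0,"slide":[0,45,0],"spin":0}
    - {"hand":0,"slide":[0,45,0],"spin":0}
    - {"hand":0,"slide":[0,20,0],"spin":0}
    - {"hand":0,"slide":[0,0,0],"spin":0}
    - {"hand":0,"slide":[0,0,0],"spin":0}

```text
clock: 41.8
tcp_pos: [0.5194, 0.2989, 0.2815]
tcp_rot: [3.142, 0.0, 1.559]
ft_force: [-0.1, 0.1, -0.1]
opening: 0.0853
grip_force: 0.0
```

```bash
python3 br.py 2>/dev/null; python3 - <<'E'
from h import *
np.set_printoptions(precision=1,suppress=True)
i=camera_info("wrist")
for p in((509,345,-150),(399,455,10),(619,455,10),(509,320,0),(450,400,-70)): print(p,proj("wrist",p))
a=cv2.imread("pics/last_wrist.png");b=cv2.cvtColor(camera("side"),cv2.COLOR_RGB2BGR);c=cv2.cvtColor(camera("scene"),cv2.COLOR_RGB2BGR)
out=np.zeros((600,800,3),np.uint8)
out[:300,:480]=cv2.resize(a,(480,300));out[300:,:480]=cv2.resize(b,(480,300))
out[:300,480:]=cv2.resize(c[100:300,130:343],(320,300));out[300:,480:]=cv2.resize(c[130:330,380:593],(320,300))
cv2.imwrite("pics/fin.png",out)
E
```

```text
41.8 [0.51935338 0.29892723 0.28153768] -0.024558828535125622
[[0, 103, 15, 40, 304], [292, 115, 15, 18, 217], [313, 115, 16, 18, 213], [261, 117, 16, 17, 199], [351, 116, 17, 17, 219], [211, 229, 150, 108, 9751], [441, 248, 9, 35, 193]]
[[20, 0, 578, 141, 42183], [513, 38, 56, 53, 2342], [225, 46, 164, 95, 10859], [240, 272, 25, 18, 277]]
(509, 345, -150) (np.float64(310.89022662356314), np.float64(120.37526664130607))
(399, 455, 10) (np.float64(218.15789402758213), np.float64(38.74697676611754))
(619, 455, 10) (np.float64(395.0298912130294), np.float64(36.08239153868266))
(509, 320, 0) (np.float64(309.1449006241286), np.float64(145.29659074747772))
(450, 400, -70) (np.float64(271.8703292690951), np.float64(88.28832850121823))
```

View pics/fin.png

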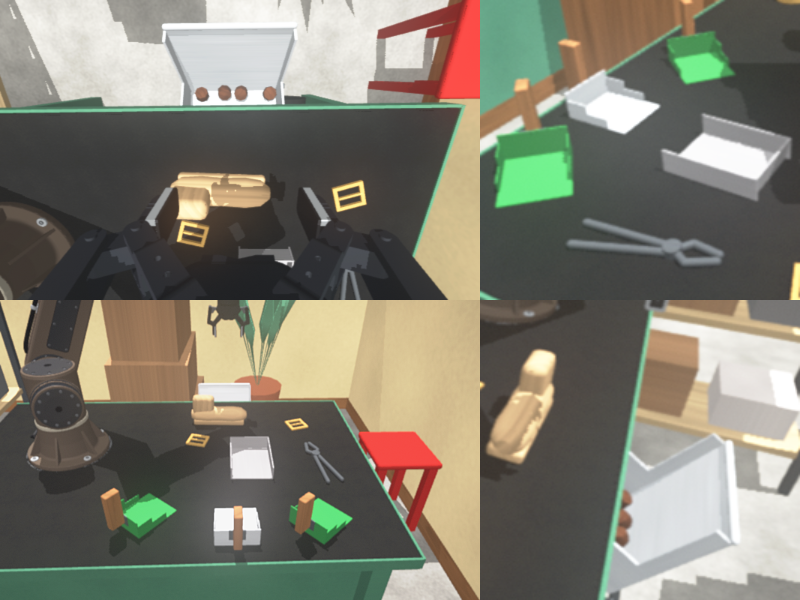

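The last picture shows all four blocks in the fully open bin, at (202–270, 93). The tray is empty, the scoop lies flat on the mat at (237,525), and the bystanders haven't moved.

```bash
python3 -c "
from rig import *
print(hand_in())"
```

```text
the job is handed in; nothing more can be done
None
```

I handed the job in at about 42 s: the bin is fully out with all four heel blocks in it from a single scoopful, the scoop lies flat on the mat clear of the tray, and the last, puller and buckles are where they were. To tip the scoop I set it down loaded once and re-gripped it more lightly; no verdict came back after the hand-in.

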